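# Open the tall powder jar and set its cap on the coaster

## Task

Unscrew the cap of the tall jar that is fixed on the wooden stand: turn it counterclockwise (seen from above) through its coarse quick thread until the bar on its top lies along the stand's long side, and keep hold of it as it comes free. Lift it off and set it down the right way up, without dropping it, in the middle of the round cork coaster, and let go. Leave the short jar where it stands.

Things in the scene. Friction and masses are not known exactly. Their poses are not given: they have to be found in the camera images.
- cap: Round knurled aluminium cap on the tall jar, 50 mm wide, 36 mm high, 90 g, plus a dark raised bar (42 x 7 x 4 mm) across its top. Origin: centre of its underside; x along the bar, z up. Bar at first 60-85 deg clockwise of the stand's long side; free when turned counterclockwise to within 25 deg of it (stop 29 deg beyond). It turns easily, without rising. Grip its round side near the top, 20-60 N.
- tall_jar: Steel jar, 58 mm wide, fixed on an immovable wooden stand 110 x 76 x 20 mm. Origin: centre of the stand's underside, on the jar's axis; x along the stand's long side, z up. Heights above the origin: shoulder 62 mm, neck top 88 mm, seated cap's underside 66 mm and flat top 102 mm. Neck 30 mm wide, 39 mm over its threads; lift the freed cap 30 mm to clear it.
- coaster: Flat round cork coaster, 110 mm in diameter and 8 mm thick, stuck to the mat. Origin: centre of its underside; z up.
- short_jar: Bystander: shorter, wider steel jar (72 mm in diameter) with a cap like the other, standing loose with no wooden stand, 68 mm high to the flat of its cap. Origin: centre of its underside.
Not all that is in view belongs to the job. Leave any red look-alike of the cap alone.

How it is judged:
By the outcome, as a careful person would: the job done as asked, in the order asked, and still so for the second after the job is handed in, with the robot touching nothing.
It also fails if it takes over 43 s, if anything falls off the work surface, if the arm or the gripper's body presses on something with over 40 N, if the wrist force passes 120 N, or if a joint passes its speed limit or range.

## Robot

A 6-joint arm with a two-finger parallel gripper is mounted at the origin on the work surface. World frame = base frame: x ahead of the robot, y to its left, z up, the work surface at z = 0. Lengths are in m, angles in degrees, forces in N, time in s.
With the tool pointing down it reaches from about 0.375 to 0.9 m from the base axis. Payload 3.1 kg.
Tool frame: the origin (TCP) lies at the very end of the fingers, on their centre line; the grasp point (between the pads) lies bot.grip_point_offset behind it (bot.grip_point_offset is the distance from the TCP to the grasp point, in m); z points along the fingers, y is the line along which they close (so a half turn about z gives the same grasp; the last joint's range is limited). The gripper opens to 87 mm and grips with 3 to 60 N. Pads are 19 mm wide; open, the fingers measure 117 mm over their backs; the gripper's body (75 mm by 190 mm) begins 51 mm behind the grasp point.
Start: joints at [66.778, 30.224, 82.088, -0, 67.689, -10.227], TCP at [0.14, 0.609, 0.223] pointing down, gripper open.
Joint ranges: [-176.69, 176.69], [-43.24, 126.21], [12.49, 139.97], [-82, 262], [0, 151.66], [-163.58, 163.58]. Speed limits (degrees/s): [159.86, 159.86, 180, 180, 180, 180].

## Interface

Orientations are given as a 3x3 rotation matrix whose columns are the frame's x, y, z axes.
In Python, from rig import bot, viewer, ticket gives the robot as it stands.
- The arm moves only by the tool servo_tool, never from a script. Its argument "targets" is a list of rows, each an object with "offset": the shift along the tool's x, y, z in m, a list of three; "dr": the turn, a rotation vector about the tool's x, y, z in degrees, a list of three. In form: [{"offset": [x, y, z], "dr": [ax, ay, az]}, ...]. A call has 1 to 20 rows; each row is the pose to reach, as a shift and turn from the pose commanded when the call began, along the tool's axes at that moment; what a row does not reach only later rows make up. A row lasts 1/12 s, in which the tool goes at most 41.7 mm and 7.16 degrees, less where a joint would pass 70% of its speed; a pose out of reach is approached as far as the arm can. A call with a gripper value outside its range is refused whole. "gripper" is the gripper command: -1 is fully open, 1 is shut, values between are in proportion, set as the call begins (left out, the last holds). The fingers move at their own pace and stop on an object; the grip force is fixed at half the most. Time passes only in rows, so rows that repeat a pose let the fingers close. It gives the time, the measured TCP pose, the force, the opening and the grip force at its end, in the units of the state.
- bot.read_state(): the state, without advancing time (a new reading comes with each control period).
- viewer.capture(name): name is "scene" or "side" or "wrist"; returns a dict with "color" (420x560x3 uint8, red, green, blue), "camera_matrix" (3x3 intrinsics, pixels), "R" (3x3) and "t" (3): a world point X has camera coordinates R X + t. Camera axes: x right, y down, z forward; pixel columns grow to the right and rows downward; lengths in m; the calibration is good to about 2 mm. A picture is of the moment at which its call begins. There is no depth.
- ticket.hand_in(): hands the job in; it is judged then, once.
The state is a dict: "time_s": time; "joint_positions": joint angles; "qvel": joint speeds; "tau": joint torques, N m; "position": TCP position; "tcp_rot": TCP orientation; "force": force on the tool from outside, world axes, zero at the start; "moment": the same for the moment, N m; "opening": opening from 0.0 (shut) to 1.0 (fully open); "grasp_force": force on a finger pad.
Only numpy, scipy, OpenCV 4.12 (cv2) and the standard library are available. Lean on these libraries where they do the work, as an engineer would, in place of code of your own. Each camera call takes 0.05 s, during which the arm holds its last target. There are 200 camera calls.

## Working session

There is one attempt and no reset: what is moved stays moved. The work goes in short steps, Python scripts to look and compute and a tool call to move; the robot and the scene stay as the last step left them, time stands still between calls to the robot, and variables do not carry over. Pictures are saved under pics/ and viewed, at most 10 in all, crops included, and the job is handed in when it is done.

Besides the shell and the picture viewer there is one more tool, called after "Call:" as name(argument=value, ...) on one line, values as JSON. servo_tool: Moves the arm, as the interface text tells. Its arguments: {"type":"object","properties":{"targets":{"type":"array"},"gripper":{"type":"number"}},"required":["targets"]}

```bash
mkdir -p pics
cat > h.py <<'E'
import numpy as np, cv2
from rig import bot, viewer, ticket
def cap(n, f):
    c=viewer.capture(n); cv2.imwrite(f'pics/{f}.png',c['color'][:,:,::-1]); np.savez(f'pics/{f}.npz',**c); return c
def load(f): return np.load(f'pics/{f}.npz')
def ray(c,u,v,z):
    R,t=np.array(c['R']),np.array(c['t']); C=-R.T@t
    d=R.T@np.linalg.solve(c['camera_matrix'],[u,v,1.]); return C+d*(z-C[2])/d[2]
def proj(c,X):
    p=np.array(c['camera_matrix'])@(np.array(c['R'])@X+np.array(c['t'])); return p[:2]/p[2]
E
python3 - <<'E'
from h import *
a=cap('scene','s0');b=cap('side','d0');w=cap('wrist','w0')
cv2.imwrite('pics/ab.png',np.vstack([np.hstack([cv2.resize(x['color'][:,:,::-1],(400,300)) for x in (a,b)]),np.hstack([cv2.resize(w['color'][:,:,::-1],(400,300)),np.zeros((300,400,3),np.uint8)])]))
print(bot.read_state(),bot.grip_point_offset)
for c in(a,b,w):print(-c['R'].T@c['t'])
E
```

```text
{'time_s': 0.15, 'joint_positions': array([ 6.67782309e+01,  3.02682942e+01,  8.21402825e+01, -7.77738180e-04,
        6.76878951e+01, -1.02273592e+01]), 'qvel': array([-0.01078797, -0.1741028 , -0.20901735, -0.09190679,  0.07228843,
        0.0915118 ]), 'tau': array([ 8.99679599e-04, -4.40429807e+01, -1.76843190e+01,  6.33469177e-02,
        5.52607107e-02, -9.51255356e-05]), 'position': array([0.14028539, 0.60847534, 0.22177544]), 'tcp_rot': array([[-9.74393075e-01,  2.24850417e-01, -6.52347236e-04],
       [ 2.24851180e-01,  9.74391881e-01, -1.55229349e-03],
       [ 2.86608012e-04, -1.65922507e-03, -9.99998582e-01]]), 'force': array([ 0.12702389, -0.87642746, -0.51871238]), 'moment': array([ 0.03547875, -0.02994113, -0.06389515]), 'grasp_force': 0.0, 'opening': 1.0043665325117466} 0.0187
[0.89561714 0.41231225 0.47748097]
[ 0.31534238 -0.77756309  0.58966298]
[0.0675114  0.62545601 0.38409614]
```

View pics/ab.png

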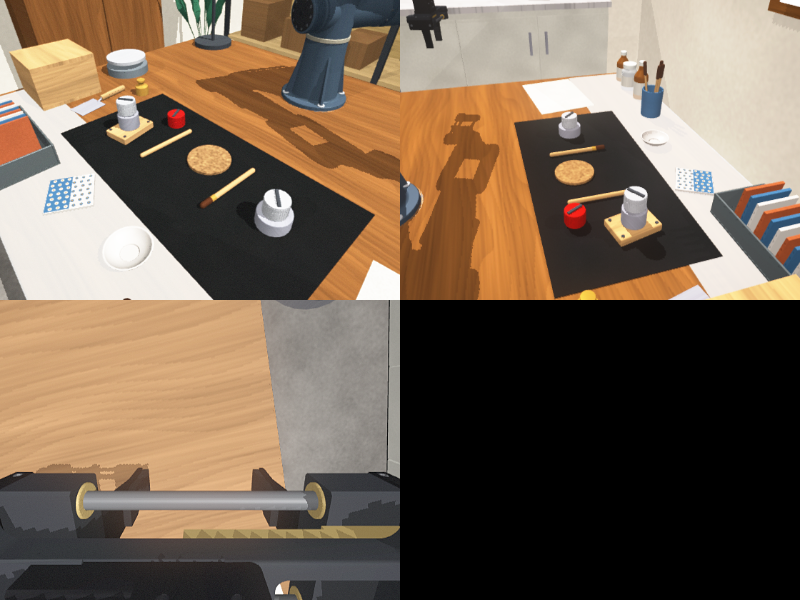

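View pics/s0.png

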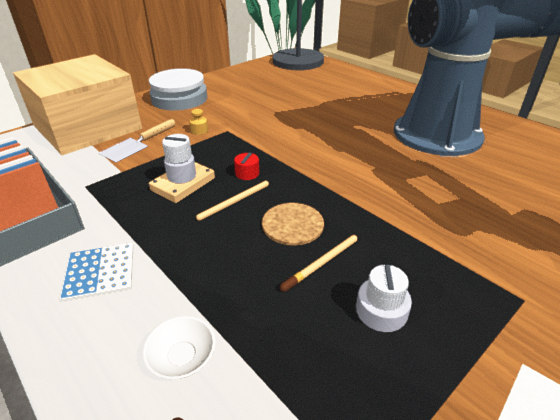

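The tall jar on its wooden stand is at about (177,165) in scene. The others are the short jar without a stand at (385,295) and the red look-alike at (247,166). The tall jar is the one with the stand, so I'll confirm it in an enlarged crop.

Run:
```python
from h import *
a=cv2.imread('pics/s0.png')[120:210,130:270];b=cv2.imread('pics/d0.png')[250:350,220:380]
cv2.imwrite('pics/crop.png',np.vstack([cv2.resize(a,(467,300),interpolation=2),cv2.resize(b,(467,292),interpolation=2)]))
c=load('s0');d=load('d0')
print('rough cap',ray(c,177,140,.102),ray(d,329,270,.102))
for f in('s0','d0'):
    I=load(f);h=cv2.cvtColor(I['color'],cv2.COLOR_RGB2HSV)
    m=cv2.inRange(h,(8,70,90),(22,220,255)); m=cv2.morphologyEx(m,cv2.MORPH_CLOSE,np.ones((5,5)))
    for k in cv2.findContours(m,0,1)[0]:
        if 800<cv2.contourArea(k)<6000 and len(k)>5:
            e=cv2.fitEllipse(k);q=k[:,0].mean(0);print(f,cv2.contourArea(k),np.round(e[0]),e[1],ray(I,*e[0],.008))
```

```text
rough cap [ 0.57367547 -0.23005572  0.102     ] [ 0.57741445 -0.22867807  0.102     ]
s0 2057.0 [293. 223.] (42.316314697265625, 61.93646240234375) [0.50309451 0.01515501 0.008     ]
s0 919.0 [182. 181.] (31.63326644897461, 59.285850524902344) [ 0.57748667 -0.23178862  0.008     ]
s0 2569.5 [ 24. 196.] (55.89202117919922, 66.84906768798828) [ 0.83172167 -0.39497719  0.008     ]
d0 2102.0 [528. 405.] (31.751134872436523, 106.17719268798828) [ 0.77955864 -0.46425932  0.008     ]
d0 1630.0 [324. 317.] (45.91334915161133, 73.15625) [ 0.57452515 -0.23224916  0.008     ]
d0 970.0 [526. 306.] (29.97844123840332, 68.92510223388672) [ 0.91145816 -0.30219289  0.008     ]
d0 911.5 [501. 276.] (34.27464294433594, 70.46879577636719) [ 0.92302332 -0.2242651   0.008     ]
d0 1520.5 [244. 241.] (34.85292053222656, 55.64021301269531) [0.49930345 0.0070595  0.008     ]
```

View pics/crop.png

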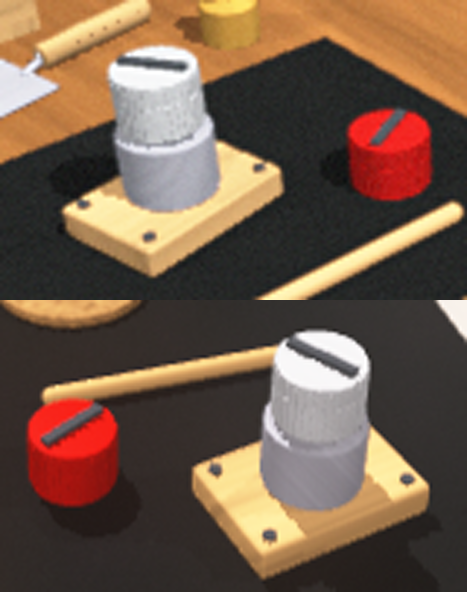

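The crop confirms it: the grey knurled cap with the dark bar sits on the tall jar on the stand. The bar in scene runs from about (165,139) to (186,140), and the screw dots at the stand's corners give its axis.

Run:
```python
from h import *
c=load('s0');d=load('d0')
P=lambda I,L,z:[ray(I,*p,z).round(4) for p in L]
B1=P(c,[(165.4,138.6),(186.1,139.8)],.106);B2=P(d,[(317.6,263),(342.3,274)],.106)
H1=P(c,[(155.2,180.9),(174.7,191),(208,170)],.02);H2=P(d,[(293.6,307.5),(359.4,311),(312.5,330.8)],.02)
A=lambda p,q:np.degrees(np.arctan2(*(q-p)[1::-1]))
for B in(B1,B2):print('bar',B,(B[0]+B[1])/2,A(*B))
for H in(H1,H2):
  print(H);[print(i,j,np.linalg.norm(H[i]-H[j]),A(H[i],H[j])) for i,j in((0,1),(0,2),(1,2))]
```

```text
bar [array([ 0.5904, -0.2429,  0.106 ]), array([ 0.5641, -0.2123,  0.106 ])] [ 0.57725 -0.2276   0.106  ] 130.67830505496443
bar [array([ 0.5647, -0.2125,  0.106 ]), array([ 0.591 , -0.2475,  0.106 ])] [ 0.57785 -0.23     0.106  ] -53.077753552356
[array([ 0.6238, -0.2527,  0.02  ]), array([ 0.6132, -0.1963,  0.02  ]), array([ 0.5236, -0.215 ,  0.02  ])]
0 1 0.05738745507512943 100.64418782850444
0 2 0.10705760131816897 159.38131592977007
1 2 0.09153059597752002 -168.21128385568454
[array([ 0.5294, -0.2102,  0.02  ]), array([ 0.6294, -0.247 ,  0.02  ]), array([ 0.541 , -0.2669,  0.02  ])]
0 1 0.10655627621121148 -20.20361516832514
0 2 0.05787443304257938 -78.4376648436906
1 2 0.09061219564716433 -167.31344754591356
```

Call:
servo_tool(targets=[{"offset": [-0.511, -0.569, 0], "dr": [0, 0, 69]}, {"offset": [-0.511, -0.569, 0], "dr": [0, 0, 69]}, {"offset": [-0.511, -0.569, 0], "dr": [0, 0, 69]}, {"offset": [-0.511, -0.569, 0], "dr": [0, 0, 69]}, {"offset": [-0.511, -0.569, 0], "dr": [0, 0, 69]}, {"offset": [-0.511, -0.569, 0], "dr": [0, 0, 69]}, {"offset": [-0.511, -0.569, 0], "dr": [0, 0, 69]}, {"offset": [-0.511, -0.569, 0], "dr": [0, 0, 69]}, {"offset": [-0.511, -0.569, 0], "dr": [0, 0, 69]}, {"offset": [-0.511, -0.569, 0], "dr": [0, 0, 69]}, {"offset": [-0.511, -0.569, 0], "dr": [0, 0, 69]}, {"offset": [-0.511, -0.569, 0], "dr": [0, 0, 69]}, {"offset": [-0.511, -0.569, 0], "dr": [0, 0, 69]}, {"offset": [-0.511, -0.569, 0], "dr": [0, 0, 69]}, {"offset": [-0.511, -0.569, 0], "dr": [0, 0, 69]}, {"offset": [-0.511, -0.569, 0], "dr": [0, 0, 69]}, {"offset": [-0.511, -0.569, 0], "dr": [0, 0, 69]}, {"offset": [-0.511, -0.569, 0], "dr": [0, 0, 69]}, {"offset": [-0.511, -0.569, 0], "dr": [0, 0, 69]}, {"offset": [-0.511, -0.569, 0], "dr": [0, 0, 69]}], gripper=-1)

```text
time_s: 1.82
position: [0.513, -0.0642, 0.2225]
tcp_rot: [[-0.135, 0.991, 0.003], [0.991, 0.135, -0.002], [-0.002, 0.002, -1.0]]
force: [-0.3, 0.3, -0.2]
opening: 1.003
grasp_force: 0.0
```

```bash
cat >> h.py <<'E'
def cork(I):
    h=cv2.cvtColor(I['color'],cv2.COLOR_RGB2HSV)
    m=cv2.inRange(h,(5,60,60),(25,255,255)); m=cv2.morphologyEx(m,cv2.MORPH_OPEN,np.ones((7,7)));m=cv2.morphologyEx(m,cv2.MORPH_CLOSE,np.ones((9,9)))
    k=max(cv2.findContours(m,0,1)[0],key=cv2.contourArea); return k,cv2.fitEllipse(k)
E
python3 - <<'E'
from h import *
cap('wrist','w1');I=cap('wrist','w1');k,e=cork(I)
print(e,cv2.boundingRect(k),ray(I,*e[0],.008),[np.linalg.norm(ray(I,*p,.008)-ray(I,*e[0],.008)) for p in k[::max(1,len(k)//6),0]])
print(bot.read_state()['position'],I['R'][2],-I['R'].T@I['t'])
E
```

```text
((89.4978256225586, 126.4759750366211), (201.8795928955078, 316.65533447265625), 179.93833923339844) (0, 0, 182, 307) [ 0.26395591 -0.02374509  0.008     ] [np.float64(0.15666239989852956), np.float64(0.1352343457131036), np.float64(0.15932593344204313), np.float64(0.22323835709142117), np.float64(0.11029303287274089), np.float64(0.1802173048933144), np.float64(0.15401433433067205)]
[ 0.50967008 -0.06019133  0.22200056] [ 0.03673997 -0.26932759 -0.96234756] [0.50049897 0.01193737 0.38456711]
```

View pics/w1.png

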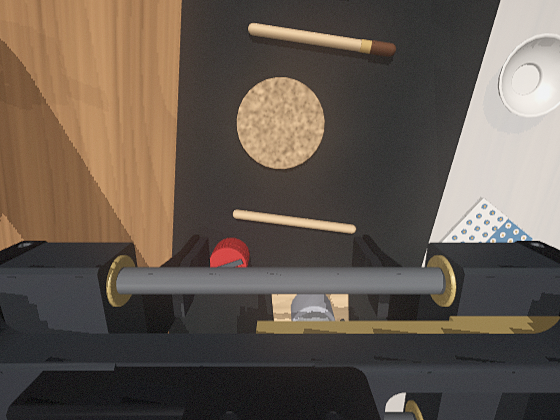

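Coaster is at (280,122) in the wrist view, radius ~44 px. The red look-alike is at (230,255) and the tall jar is partly hidden at (312,308).

Call:
servo_tool(targets=[{"offset": [-0.249, 0.043, 0], "dr": [0, 0, 0]}, {"offset": [-0.249, 0.043, 0], "dr": [0, 0, 0]}, {"offset": [-0.249, 0.043, 0], "dr": [0, 0, 0]}, {"offset": [-0.249, 0.043, 0], "dr": [0, 0, 0]}, {"offset": [-0.249, 0.043, 0], "dr": [0, 0, 0]}, {"offset": [-0.249, 0.043, 0], "dr": [0, 0, 0]}, {"offset": [-0.249, 0.043, 0], "dr": [0, 0, 0]}, {"offset": [-0.249, 0.043, 0], "dr": [0, 0, 0]}, {"offset": [-0.249, 0.043, 0], "dr": [0, 0, 0]}])

```text
time_s: 2.67
position: [0.5869, -0.2984, 0.2219]
tcp_rot: [[-0.14, 0.99, -0.002], [0.99, 0.14, 0.003], [0.003, -0.002, -1.0]]
force: [-0.4, -0.0, -0.5]
opening: 0.999
grasp_force: 0.0
```

Run:
```python
from h import *
for _ in range(3): I=cap('wrist','w2')
print(bot.read_state()['position'],bot.read_state()['tcp_rot'])
J=load('w1'); h=cv2.cvtColor(J['color'],cv2.COLOR_RGB2HSV)
m=cv2.inRange(h,(5,50,60),(28,255,255)); x=np.zeros_like(m);x[65:182,225:337]=m[65:182,225:337]
k=max(cv2.findContours(x,0,1)[0],key=cv2.contourArea);e=cv2.fitEllipse(k)
print('coaster',e,ray(J,*e[0],.008))
cv2.imwrite('pics/w2c.png',cv2.resize(cv2.imread('pics/w2.png')[0:260,140:480],None,fx=2.2,fy=2.2,interpolation=2))
```

```text
[ 0.58724677 -0.29811749  0.22258978] [[-0.14177473  0.98989815 -0.00125323]
 [ 0.98989787  0.14177632  0.0012944 ]
 [ 0.00145901 -0.00105706 -0.99999838]]
coaster ((281.7696228027344, 121.88868713378906), (99.04524993896484, 119.50889587402344), 16.274974822998047) [0.50146847 0.01461075 0.008     ]
```

View pics/w2c.png

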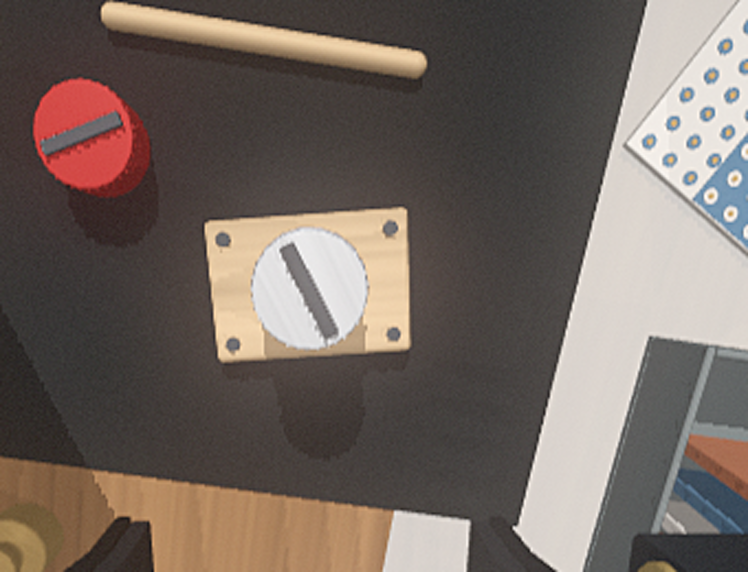

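Run:
```python
from h import *
I=load('w2');f=lambda u,v,z:ray(I,140+u/2.2,v/2.2,z)
A=lambda p,q:np.degrees(np.arctan2(*(q-p)[1::-1]))
H=[f(*p,.02) for p in((223,240),(390,229),(393,334),(233,345))]
print('cap',f(310,288,.102),'stand',sum(H)/4,'bar',A(f(288,245,.106),f(332,338,.106)),(f(288,245,.106)+f(332,338,.106))/2,'long',A(H[0],H[1]),A(H[3],H[2]))
J=load('w1');h=cv2.cvtColor(J['color'],cv2.COLOR_RGB2GRAY);m=cv2.medianBlur(cv2.inRange(h,80,255),5);x=np.zeros_like(m);x[70:180,228:334]=m[70:180,228:334]
k=cv2.convexHull(max(cv2.findContours(x,0,1)[0],key=cv2.contourArea));e=cv2.fitEllipse(k);print(e,ray(J,*e[0],.008),ray(J,280.5,122.5,.008))
```

```text
cap [ 0.5771726  -0.23024838  0.102     ] stand [ 0.57718692 -0.23203001  0.02      ] bar -55.80028179195489 [ 0.57759409 -0.23192112  0.106     ] long 11.744136939899834 12.077165048317529
((280.0929260253906, 122.54781341552734), (88.14462280273438, 92.36221313476562), 0.23752248287200928) [0.49950736 0.01354351 0.008     ] [0.50000207 0.01366962 0.008     ]
```

Call:
servo_tool(targets=[{"offset": [0.034, -0.001, 0], "dr": [0, 0, 0]}, {"offset": [0.068, -0.001, 0], "dr": [0, 0, 0]}, {"offset": [0.068, -0.001, 0], "dr": [0, 0, 0]}, {"offset": [0.068, -0.001, 0.03], "dr": [0, 0, 0]}, {"offset": [0.068, -0.001, 0.06], "dr": [0, 0, 0]}, {"offset": [0.068, -0.001, 0.085], "dr": [0, 0, 0]}, {"offset": [0.068, -0.001, 0.11], "dr": [0, 0, 0]}, {"offset": [0.068, -0.001, 0.13], "dr": [0, 0, 0]}, {"offset": [0.068, -0.001, 0.147], "dr": [0, 0, 0]}, {"offset": [0.068, -0.001, 0.147], "dr": [0, 0, 0]}, {"offset": [0.068, -0.001, 0.147], "dr": [0, 0, 0]}])

```text
time_s: 3.73
position: [0.5766, -0.2324, 0.0752]
tcp_rot: [[-0.141, 0.99, -0.002], [0.99, 0.141, 0.001], [0.002, -0.002, -1.0]]
force: [-0.7, -0.3, 0.1]
opening: 1.001
grasp_force: 0.0
```

Call:
servo_tool(targets=[{"offset": [0, 0, 0], "dr": [0, 0, 0]}, {"offset": [0, 0, 0], "dr": [0, 0, 0]}, {"offset": [0, 0, 0], "dr": [0, 0, 0]}, {"offset": [0, 0, 0], "dr": [0, 0, 0]}, {"offset": [0, 0, 0], "dr": [0, 0, 0]}, {"offset": [0, 0, 0], "dr": [0, 0, 0]}, {"offset": [0, 0, 0], "dr": [0, 0, 0]}, {"offset": [0, 0, 0], "dr": [0, 0, 0]}, {"offset": [0, 0, 0], "dr": [0, 0, 0]}, {"offset": [0, 0, 0], "dr": [0, 0, 0]}], gripper=1)

```text
time_s: 4.57
position: [0.5774, -0.2338, 0.0758]
tcp_rot: [[-0.139, 0.99, 0.0], [0.99, 0.139, -0.0], [-0.0, 0.0, -1.0]]
force: [-1.8, 0.0, 3.1]
opening: 0.571
grasp_force: 30.0
```

Call:
servo_tool(targets=[{"offset": [0, 0, 0], "dr": [0, 0, -4]}, {"offset": [0, 0, 0], "dr": [0, 0, -8]}, {"offset": [0, 0, 0], "dr": [0, 0, -12]}, {"offset": [0, 0, 0], "dr": [0, 0, -16]}, {"offset": [0, 0, 0], "dr": [0, 0, -20]}, {"offset": [0, 0, 0], "dr": [0, 0, -24]}, {"offset": [0, 0, 0], "dr": [0, 0, -28]}, {"offset": [0, 0, 0], "dr": [0, 0, -32]}, {"offset": [0, 0, 0], "dr": [0, 0, -34]}, {"offset": [0, 0, 0], "dr": [0, 0, -34]}])

```text
time_s: 5.4
position: [0.5778, -0.234, 0.0758]
tcp_rot: [[-0.67, 0.743, 0.001], [0.743, 0.67, -0.001], [-0.001, 0.0, -1.0]]
force: [-0.0, 0.3, 2.1]
opening: 0.569
grasp_force: 30.0
```

Run:
```python
from h import *
c=cap('scene','s1');d=cap('side','d1');s=bot.read_state();print(s['position'],s['force'],s['moment'],s['tcp_rot'][:,0])
a=c['color'][90:190,110:250,::-1];b=d['color'][200:340,240:420,::-1]
cv2.imwrite('pics/c1.png',np.hstack([cv2.resize(np.ascontiguousarray(x),(400,300),interpolation=2) for x in(a,b)]))
```

```text
[ 0.57773111 -0.23400519  0.0758249 ] [0.88306492 0.70582008 2.54520937] [-0.06695788 -0.12011839  0.01503487] [-0.6684294   0.74377474 -0.00113025]
```

View pics/c1.png

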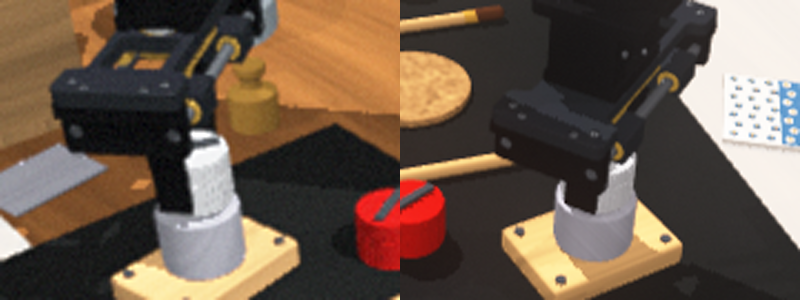

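The cap is held between the pads and turning; the bar is just visible at the pad (205,140) in the left half. I'll turn the remaining 34°.

Call:
servo_tool(targets=[{"offset": [0, 0, 0], "dr": [0, 0, -4]}, {"offset": [0, 0, 0], "dr": [0, 0, -8]}, {"offset": [0, 0, 0], "dr": [0, 0, -12]}, {"offset": [0, 0, 0], "dr": [0, 0, -16]}, {"offset": [0, 0, 0], "dr": [0, 0, -20]}, {"offset": [0, 0, 0], "dr": [0, 0, -24]}, {"offset": [0, 0, 0], "dr": [0, 0, -28]}, {"offset": [0, 0, 0], "dr": [0, 0, -32]}, {"offset": [0, 0, 0], "dr": [0, 0, -34]}, {"offset": [0, 0, 0], "dr": [0, 0, -34]}, {"offset": [0, 0, 0], "dr": [0, 0, -34]}])

```text
time_s: 6.42
position: [0.5788, -0.2332, 0.0759]
tcp_rot: [[-0.97, 0.244, 0.003], [0.244, 0.97, 0.0], [-0.003, 0.001, -1.0]]
force: [4.7, 2.3, 1.3]
opening: 0.567
grasp_force: 30.0
```

Run:
```python
from h import *
c=cap('scene','s2');w=cap('wrist','w3');s=bot.read_state();print(s['position'],s['force'],s['moment'],s['tcp_rot'][:,0])
a=c['color'][120:180,140:220,::-1];b=w['color'][200:400,150:420,::-1]
cv2.imwrite('pics/c2.png',np.hstack([cv2.resize(np.ascontiguousarray(x),(400,300),interpolation=2) for x in(a,b)]))
```

```text
[ 0.5787994  -0.23318497  0.07588989] [5.31819754 2.53815747 2.50880738] [ 0.59113188 -0.75931715 -0.02973462] [-0.96973992  0.24412156 -0.00302375]
```

View pics/c2.png

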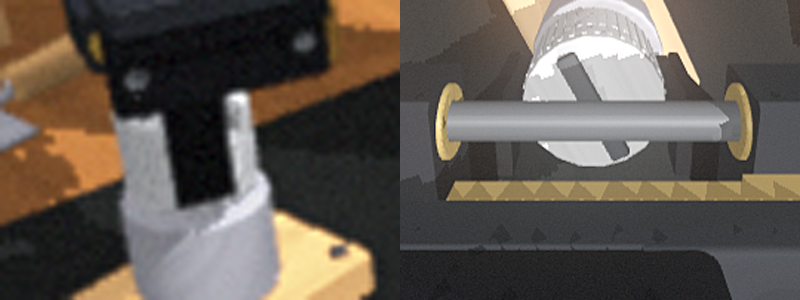

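In the right half, the bar runs from (565,60) to (622,155) under the rod. I'll work out its angle before lifting.

Run:
```python
from h import *
I=load('w3');p,q=ray(I,261.4,240,.106),ray(I,299.9,303.3,.106);print(p,q,np.degrees(np.arctan2(*(q-p)[1::-1])),(p+q)/2)
```

```text
[ 0.55689501 -0.237469    0.106     ] [ 0.59619983 -0.22724556  0.106     ] 14.579924269325275 [ 0.57654742 -0.23235728  0.106     ]
```

Call:
servo_tool(targets=[{"offset": [0, 0, -0.005], "dr": [0, 0, 0]}, {"offset": [0, 0, -0.012], "dr": [0, 0, 0]}, {"offset": [0, 0, -0.02], "dr": [0, 0, 0]}, {"offset": [0, 0, -0.03], "dr": [0, 0, 0]}, {"offset": [0, 0, -0.04], "dr": [0, 0, 0]}, {"offset": [0, 0, -0.05], "dr": [0, 0, 0]}, {"offset": [0, 0, -0.06], "dr": [0, 0, 0]}, {"offset": [0, 0, -0.07], "dr": [0, 0, 0]}, {"offset": [0, 0, -0.07], "dr": [0, 0, 0]}, {"offset": [0, 0, -0.07], "dr": [0, 0, 0]}])

```text
time_s: 7.35
position: [0.5775, -0.2341, 0.1466]
tcp_rot: [[-0.97, 0.242, 0.001], [0.242, 0.97, -0.001], [-0.002, -0.001, -1.0]]
force: [0.2, -0.4, -1.1]
opening: 0.569
grasp_force: 30.0
```

Call:
servo_tool(targets=[{"offset": [0.011, 0.018, 0], "dr": [0, 0, 0]}, {"offset": [0.022, 0.036, 0], "dr": [0, 0, 0]}, {"offset": [0.036, 0.058, 0], "dr": [0, 0, 0]}, {"offset": [0.05, 0.081, 0], "dr": [0, 0, 0]}, {"offset": [0.065, 0.105, 0], "dr": [0, 0, 0]}, {"offset": [0.08, 0.13, 0], "dr": [0, 0, 0]}, {"offset": [0.095, 0.154, 0], "dr": [0, 0, 0]}, {"offset": [0.11, 0.178, 0], "dr": [0, 0, 0]}, {"offset": [0.122, 0.198, 0], "dr": [0, 0, 0]}, {"offset": [0.13, 0.211, 0], "dr": [0, 0, 0]}, {"offset": [0.134, 0.218, 0], "dr": [0, 0, 0]}, {"offset": [0.134, 0.218, 0], "dr": [0, 0, 0]}, {"offset": [0.134, 0.218, 0.02], "dr": [0, 0, 0]}, {"offset": [0.134, 0.218, 0.04], "dr": [0, 0, 0]}, {"offset": [0.134, 0.218, 0.06], "dr": [0, 0, 0]}, {"offset": [0.134, 0.218, 0.08], "dr": [0, 0, 0]}, {"offset": [0.134, 0.218, 0.095], "dr": [0, 0, 0]}, {"offset": [0.134, 0.218, 0.105], "dr": [0, 0, 0]}, {"offset": [0.134, 0.218, 0.11], "dr": [0, 0, 0]}, {"offset": [0.134, 0.218, 0.11], "dr": [0, 0, 0]}])

```text
time_s: 9.02
position: [0.4999, 0.0096, 0.0346]
tcp_rot: [[-0.97, 0.243, -0.001], [0.243, 0.97, 0.0], [0.001, -0.0, -1.0]]
force: [0.1, 0.6, -1.7]
opening: 0.565
grasp_force: 30.0
```

Run:
```python
from h import *
c=cap('scene','s4');d=cap('side','d4');s=bot.read_state();print(s['time_s'],s['position'],s['force'],s['opening'])
a=c['color'][150:270,220:380,::-1];b=d['color'][180:285,170:310,::-1]
cv2.imwrite('pics/c4.png',np.hstack([cv2.resize(np.ascontiguousarray(x),(400,300),interpolation=2) for x in(a,b)]))
for I,o in((c,(220,150,2.5)),(d,(170,180,2.857))):
  for X in([.5,.0125,.008],[.5,.0125,.014+.036]): p=proj(I,np.array(X));print(((p-o[:2])*o[2]).round())
```

```text
9.1167 [0.50054469 0.00974302 0.03584923] [ 0.54860281  0.10309409 -1.40419177] 0.5652182558899508
[182. 180.]
[183. 133.]
[210. 170.]
[209. 119.]
```

View pics/c4.png

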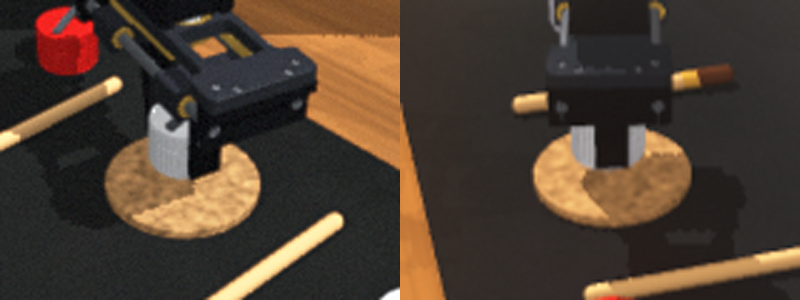

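The cap is centred over the coaster in both views: at x≈182 in the left half and x≈208 in the right. About 17 mm of descent is left.

Call:
servo_tool(targets=[{"offset": [0, 0, 0.005], "dr": [0, 0, 0]}, {"offset": [0, 0, 0.01], "dr": [0, 0, 0]}, {"offset": [0, 0, 0.013], "dr": [0, 0, 0]}, {"offset": [0, 0, 0.015], "dr": [0, 0, 0]}, {"offset": [0, 0, 0.016], "dr": [0, 0, 0]}, {"offset": [0, 0, 0.016], "dr": [0, 0, 0]}, {"offset": [0, 0, 0.016], "dr": [0, 0, 0]}])

```text
time_s: 9.7
position: [0.4999, 0.0102, 0.0195]
tcp_rot: [[-0.97, 0.242, -0.0], [0.242, 0.97, -0.0], [0.0, -0.0, -1.0]]
force: [-0.0, -0.6, -0.8]
opening: 0.572
grasp_force: 30.0
```

Call:
servo_tool(targets=[{"offset": [0, 0, 0.0005], "dr": [0, 0, 0]}, {"offset": [0, 0, 0.001], "dr": [0, 0, 0]}, {"offset": [0, 0, 0.0015], "dr": [0, 0, 0]}, {"offset": [0, 0, 0.002], "dr": [0, 0, 0]}, {"offset": [0, 0, 0.002], "dr": [0, 0, 0]}, {"offset": [0, 0, 0.002], "dr": [0, 0, 0]}])

```text
time_s: 10.2
position: [0.5, 0.0102, 0.0178]
tcp_rot: [[-0.97, 0.242, 0.0], [0.242, 0.97, -0.0], [-0.0, -0.0, -1.0]]
force: [-0.0, -0.9, 2.8]
opening: 0.567
grasp_force: 30.0
```

Contact made. I'll release by opening part way, then lift.

Call:
servo_tool(targets=[{"offset": [0, 0, 0], "dr": [0, 0, 0]}, {"offset": [0, 0, 0], "dr": [0, 0, 0]}, {"offset": [0, 0, 0], "dr": [0, 0, 0]}, {"offset": [0, 0, 0], "dr": [0, 0, 0]}, {"offset": [0, 0, 0], "dr": [0, 0, 0]}, {"offset": [0, 0, 0], "dr": [0, 0, 0]}], gripper=-0.5)

```text
time_s: 10.7
position: [0.4999, 0.0102, 0.0175]
tcp_rot: [[-0.97, 0.242, -0.0], [0.242, 0.97, 0.0], [0.0, -0.0, -1.0]]
force: [-0.1, 0.3, -0.1]
opening: 0.745
grasp_force: 0.0
```

Call:
servo_tool(targets=[{"offset": [0, 0, -0.01], "dr": [0, 0, 0]}, {"offset": [0, 0, -0.03], "dr": [0, 0, 0]}, {"offset": [0, 0, -0.06], "dr": [0, 0, 0]}, {"offset": [0, 0, -0.09], "dr": [0, 0, 0]}, {"offset": [0, 0, -0.12], "dr": [0, 0, 0]}, {"offset": [0, 0, -0.15], "dr": [0, 0, 0]}, {"offset": [-0.04, 0, -0.18], "dr": [0, 0, 0]}, {"offset": [-0.08, 0, -0.2], "dr": [0, 0, 0]}, {"offset": [-0.08, 0, -0.2], "dr": [0, 0, 0]}, {"offset": [-0.08, 0, -0.2], "dr": [0, 0, 0]}, {"offset": [-0.08, 0, -0.2], "dr": [0, 0, 0]}])

```text
time_s: 11.62
position: [0.5767, -0.009, 0.2178]
tcp_rot: [[-0.97, 0.242, -0.001], [0.242, 0.97, 0.0], [0.001, 0.0, -1.0]]
force: [-0.6, -1.3, -1.4]
opening: 0.754
grasp_force: 0.0
```

Run:
```python
from h import *
c=cap('scene','s5');w=cap('wrist','w5');s=bot.read_state();print(s['time_s'],s['position'],s['opening'],s['qvel'].round(1))
cv2.imwrite('pics/c5.png',np.hstack([cv2.resize(x['color'][:,:,::-1],(400,300)) for x in(c,w)]))
for X in([.5,.0125,.008],[.5,.0125,.044]):print(proj(w,np.array(X))/1.4)
```

```text
11.7167 [ 0.5747931  -0.00841853  0.21631219] 0.7501489524906905 [ 0.1  0.3  0.3 -0.1 -0.4  0. ]
[201.84566991  86.97669726]
[201.98792626  86.7150354 ]
```

View pics/c5.png

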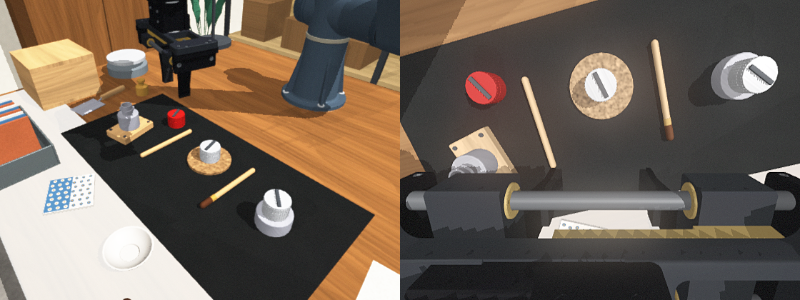

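The cap stands upright in the middle of the coaster, with cap at (601,85) and coaster at (601,86) in the right half. Nothing else has moved.

```bash
python3 -c "
from rig import ticket;print(ticket.hand_in())"
```

```text
the job is handed in; nothing more can be done
None
```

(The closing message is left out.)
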